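Close the reagent tubs with their own lids

TASK

Close up the reagents at the plate washer: put every loose lid on the open tub that it fits, and press it down until it sits level and fully home, its plate resting on the rim all round. A tub whose lid is missing stays open; leave the other things on the bench where they are.

Things in the scene. Friction and masses are not known exactly. Their poses are not given: they have to be found in the camera images.
- tub_big: Open white reagent tub, round, 92 mm across outside, mouth 84 mm; 45 mm high, walls 4 mm, in a steel plate 6 mm thick and 4 mm wider all round that is fixed to the bench. Origin: centre of its underside, on the bench; z up. Its own lid is home when the lid's origin is 35 mm above this origin.
- tub_small: Open white reagent tub, round, 68 mm across outside, mouth 60 mm; 45 mm high, walls 4 mm, in a steel plate 6 mm thick and 4 mm wider all round that is fixed to the bench. Origin: centre of its underside, on the bench; z up. Its own lid is home when the lid's origin is 35 mm above this origin.
- tub_square: Open white reagent tub, square, 76 mm outside, mouth 68 mm, sides along its x and y; 45 mm high, walls 4 mm, in a steel plate 6 mm thick and 4 mm wider all round that is fixed to the bench. Origin: centre of its underside, on the bench; z up. Its own lid is home when the lid's origin is 35 mm above this origin.
- tub_mini: Open white reagent tub, square, 58 mm outside, mouth 50 mm, sides along its x and y; 45 mm high, walls 4 mm, in a steel plate 6 mm thick and 4 mm wider all round that is fixed to the bench. Origin: centre of its underside, on the bench; z up. Its own lid is home when the lid's origin is 35 mm above this origin.
- tub_oblong: Open white reagent tub, oblong, 100 mm along its x by 58 mm along its y outside, mouth 92 by 50 mm; 45 mm high, walls 4 mm, in a steel plate 6 mm thick and 4 mm wider all round that is fixed to the bench. Origin: centre of its underside, on the bench; z up. Its own lid is home when the lid's origin is 35 mm above this origin.
- follower_big (a joint): Black follower plate filling the mouth of tub_big: 0 = its top 4 mm below the rim, grows to 0.007 m as it is pushed down. It slides stiffly (6 N) and stays where it is left. A lid merely laid on rests on it 5 to 6 mm proud; press with 10 to 15 N until the lid's plate meets the rim (0.006).
- follower_small (a joint): Black follower plate filling the mouth of tub_small: 0 = its top 4 mm below the rim, grows to 0.007 m as it is pushed down. It slides stiffly (6 N) and stays where it is left. A lid merely laid on rests on it 5 to 6 mm proud; press with 10 to 15 N until the lid's plate meets the rim (0.006).
- follower_square (a joint): Black follower plate filling the mouth of tub_square: 0 = its top 4 mm below the rim, grows to 0.007 m as it is pushed down. It slides stiffly (6 N) and stays where it is left. A lid merely laid on rests on it 5 to 6 mm proud; press with 10 to 15 N until the lid's plate meets the rim (0.006).
- follower_mini (a joint): Black follower plate filling the mouth of tub_mini: 0 = its top 4 mm below the rim, grows to 0.007 m as it is pushed down. It slides stiffly (6 N) and stays where it is left. A lid merely laid on rests on it 5 to 6 mm proud; press with 10 to 15 N until the lid's plate meets the rim (0.006).
- follower_oblong (a joint): Black follower plate filling the mouth of tub_oblong: 0 = its top 4 mm below the rim, grows to 0.007 m as it is pushed down. It slides stiffly (6 N) and stays where it is left. A lid merely laid on rests on it 5 to 6 mm proud; press with 10 to 15 N until the lid's plate meets the rim (0.006).
- lid_big: Loose white lid, round, plate 98 mm across, plug 79 mm; 50 to 100 g; may be absent; starts plug down on the bench. Origin: centre of the plug's underside; z up. Plug 0-10 mm up (foot tapered in 3 mm; 2.5 mm play in its tub's mouth), plate 10-15 mm, then a grey bar handle 15-41 mm up, centred, 42 mm along the lid's x, 14 mm thick along its y.
- lid_small: Loose white lid, round, plate 74 mm across, plug 55 mm; 50 to 100 g; may be absent; starts plug down on the bench. Origin: centre of the plug's underside; z up. Plug 0-10 mm up (foot tapered in 3 mm; 2.5 mm play in its tub's mouth), plate 10-15 mm, then a grey bar handle 15-41 mm up, centred, 42 mm along the lid's x, 14 mm thick along its y.
- lid_square: Loose white lid, square, plate 82 mm, plug 63 mm; 50 to 100 g; may be absent; starts plug down on the bench. Origin: centre of the plug's underside; z up. Plug 0-10 mm up (foot tapered in 3 mm; 2.5 mm play in its tub's mouth), plate 10-15 mm, then a grey bar handle 15-41 mm up, centred, 42 mm along the lid's x, 14 mm thick along its y.
- lid_mini: Loose white lid, square, plate 64 mm, plug 45 mm; 50 to 100 g; may be absent; starts plug down on the bench. Origin: centre of the plug's underside; z up. Plug 0-10 mm up (foot tapered in 3 mm; 2.5 mm play in its tub's mouth), plate 10-15 mm, then a grey bar handle 15-41 mm up, centred, 42 mm along the lid's x, 14 mm thick along its y.
- lid_oblong: Loose white lid, oblong, plate 106 mm along its x by 64 mm along its y, plug 87 by 45 mm; 50 to 100 g; may be absent; starts plug down on the bench. Origin: centre of the plug's underside; z up. Plug 0-10 mm up (foot tapered in 3 mm; 2.5 mm play in its tub's mouth), plate 10-15 mm, then a grey bar handle 15-41 mm up, centred, 42 mm along the lid's x, 14 mm thick along its y.
- vial: Amber jar, 36 mm across, 60 mm high. Bystander, origin at the centre of its underside; leave it where it is.
- mouse: Computer mouse, 105 by 58 by 32 mm. Bystander, origin at the centre of its underside; leave it where it is.
- beaker: Small glass beaker, about 54 mm across, 65 mm high. Bystander, origin at the centre of its underside; leave it where it is.
- tip_box: Grey tip box, 62 mm square, 48 mm high. Bystander, origin at the centre of its underside; leave it where it is.
- eraser_block: Cork block, 50 by 26 by 18 mm. Bystander, origin at the centre of its underside; leave it where it is.
- microplate: White well plate, 128 by 86 by 14 mm. Bystander, origin at the centre of its underside; leave it where it is.
Mind the look-alikes: they are no part of the job. Leave any orange look-alike of the tub_oblong alone.

How it is judged:
At the end, for the whole second after the job is handed in: Every lid that is present is in its own tub: within 6 mm of its centre, pressed home to within 2.5 mm of resting on the rim, tilted less than 2.5 degrees, at rest and released (horizontal distance between lid_big and tub_big below 0.006 m and z of lid_big in the frame of tub_big between 0.032 and 0.0375 m and angle between each of lid_big, lid_small, lid_square, lid_mini, lid_oblong's own z axis and vertical below 0.045 rad and linear speed of each of lid_big, lid_small, lid_square, lid_mini, lid_oblong below 0.02 m/s and horizontal distance between lid_small and tub_small below 0.006 m and z of lid_small in the frame of tub_small between 0.032 and 0.0375 m and horizontal distance between lid_square and tub_square below 0.006 m and z of lid_square in the frame of tub_square between 0.032 and 0.0375 m and horizontal distance between lid_mini and tub_mini below 0.006 m and z of lid_mini in the frame of tub_mini between 0.032 and 0.0375 m and horizontal distance between lid_oblong and tub_oblong below 0.006 m and z of lid_oblong in the frame of tub_oblong between 0.032 and 0.0375 m); the robot touches nothing.
It fails at once if a bystander on the bench is moved by more than 4 cm or tipped over (distance of any of vial, mouse, beaker, tip_box, eraser_block, microplate from where it was at the start of the episode above 0.04 m or angle between any of vial, mouse, beaker, tip_box, eraser_block, microplate's own z axis and vertical above 0.6 rad).
Of lid_big, lid_small, lid_square, lid_mini, lid_oblong only 4 to 5 are there at a start; the rules pass over those that are not, and their reading is None.
At some moment in a run one of lid_big, lid_small, lid_square, lid_mini, lid_oblong may be knocked a few centimetres aside while the robot is not near it.
Once in a run the grip may slacken for a moment while it holds something.
It also fails if it takes over 210 s, if anything falls off the work surface, if the arm or the gripper's body presses on something with over 40 N, if the wrist force passes 120 N, or if a joint passes its speed limit or range.

ROBOT

A 7-joint arm with a two-finger parallel gripper is mounted at the origin on the work surface. World frame = base frame: x ahead of the robot, y to its left, z up, the work surface at z = 0. Lengths are in m, angles in rad, forces in N, time in s.
With the tool pointing down it reaches from about 0.35 to 0.9 m from the base axis. Payload 8.1 kg.
Tool frame: the origin (TCP) lies at the very end of the fingers, on their centre line; the grasp point (between the pads) lies arm.grip_point_offset behind it (arm.grip_point_offset is the distance from the TCP to the grasp point, in m); z points along the fingers, y is the line along which they close (so a half turn about z gives the same grasp; the last joint's range is limited). The gripper opens to 92 mm and grips with 3 to 60 N. Pads are 19 mm wide; open, the fingers measure 130 mm over their backs; the gripper's body (75 mm by 190 mm) begins 47 mm behind the grasp point.
Start: joints at [-1.375, 0.434, 0.025, 1.573, -0.012, 1.134, -0.075], TCP at [0.184, 0.597, 0.227] pointing down, gripper open.
Joint ranges: [-2.62, 2.62], [-0.44, 2.09], [-1.27, 1.32], [0.08, 2.57], [-1.32, 4.46], [0.12, 2], [-2.74, 2.74]. Speed limits (rad/s): [2.22, 2.22, 3.01, 3.01, 3.14, 3.14, 3.14].

INTERFACE

Orientations are given as a rotation vector (axis times angle).
In Python, from cell import arm gives the robot as it stands. The module is installed in compiled form; this text tells all that it offers.
- The arm moves only by the shell command python3 -m creep 'ROWS' [OPENING] [FORCE]. ROWS is JSON, a list of rows, each a list of 6 numbers: the shift along the tool's x, y, z scaled (see below), then the turn, a rotation vector about the tool's x, y, z scaled (see below). A call has 1 to 20 rows; each row shifts and turns the commanded pose from where the row before left it, along the tool's axes as they then stand; what a row does not reach is not made up. The controller multiplies each number of a shift by 0.4 m and each number of a turn by 120 degrees. A row lasts 1/12 s, in which the tool goes at most 41.7 mm and 7.16 degrees, less where a joint would pass 70% of its speed; a pose out of reach is approached as far as the arm can. A call with a number of a shift or a turn outside -1 to 1 is refused whole. A call with a gripper value outside its range is refused whole. OPENING is the closure, from -1 (fully open) to 1 (shut), set as the call begins (- or left out, the last holds). The fingers move at their own pace and stop on an object; FORCE is the grip in N (left out, the last holds). Time passes only in rows, so rows that do not move let the fingers close. It gives the time, the measured TCP pose, the force, the opening and the grip force at its end, in the units of the state.
- arm.observe(): the state, without advancing time (a new reading comes with each control period).
- arm.get_image(name): name is "scene" or "top"; returns a dict with "frame" (400x640x3 uint8, red, green, blue), "intrinsics" (3x3 intrinsics, pixels), "distortion" ([k1, k2, p1, p2, k3] as OpenCV has them; the pictures are not rectified), "rvec" (rotation vector, rad) and "tvec" (3), from world to camera coordinates, as OpenCV has them. Camera axes: x right, y down, z forward; pixel columns grow to the right and rows downward; lengths in m; the calibration is good to about 2 mm. A picture is of the moment at which its call begins. There is no depth.
- arm.sign_off(): hands the job in; it is judged then, once.
The state is a dict: "clock": time; "joints": joint angles; "dq": joint speeds; "joint_efforts": joint torques, N m; "position": TCP position; "ee_rot": TCP orientation; "force": force on the tool from outside, world axes, zero at the start; "ft_torque": the same for the moment, N m; "width": opening from 0.0 (shut) to 1.0 (fully open); "gripper_force": force on a finger pad.
Only numpy, scipy, OpenCV 4.12 (cv2) and the standard library are available. Lean on these libraries where they do the work, as an engineer would, in place of code of your own. Each camera call takes 0.05 s, during which the arm holds its last target. There are 200 camera calls.

## Working session

There is one attempt and no reset: what is moved stays moved. The work goes in short steps, Python scripts to look and compute and a shell command to move; the robot and the scene stay as the last step left them, time stands still between calls to the robot, and variables do not carry over. Pictures are saved under pics/ and viewed, at most 14 in all, crops included, and the job is handed in when it is done.

```bash
mkdir -p pics; python3 - <<'E'
from cell import arm
import cv2,pickle
o=arm.observe()
print(o, arm.grip_point_offset)
for n in("scene","top"):
    d=arm.get_image(n); pickle.dump(d,open(n+".pkl","wb"))
    cv2.imwrite(f"pics/{n}0.png",d["frame"][...,::-1])
    print(n,d["intrinsics"],d["distortion"],d["rvec"],d["tvec"])
E
```

```text
{'clock': 0.0, 'joints': array([-1.37460434,  0.43523405,  0.02497319,  1.57410524, -0.01162193,
        1.13396841, -0.07508846]), 'dq': array([ 0.00034695,  0.00057773, -0.0019704 ,  0.00086002, -0.00121869,
        0.00157314,  0.00204484]), 'joint_efforts': array([-2.61732042e-03, -6.67859888e+01,  9.83480997e-01, -3.14461827e+01,
       -6.08221767e-02,  4.30641964e-02,  1.39301678e-04]), 'position': array([0.18387704, 0.59680833, 0.22593493]), 'ee_rot': array([-4.67686107e-01, -3.10647229e+00,  2.45964310e-03]), 'force': array([-0.02761248,  0.16933773, -0.17705334]), 'ft_torque': array([-0.00682122, -0.01188   ,  0.03427602]), 'gripper_force': 0.0, 'width': 0.9971313951307068} 0.0188
scene [[385.15479718   0.         319.93338269]
 [  0.         385.15479718 199.32970313]
 [  0.           0.           1.        ]] [0.02577632 0.         0.         0.         0.        ] [ 1.84760071  1.29622811 -0.68261654] [-0.12901992 -0.28426825  1.72534387]
top [[363.58138477   0.         323.60045368]
 [  0.         363.58138477 202.42332011]
 [  0.           0.           1.        ]] [-0.07118827  0.          0.          0.          0.        ] [ 2.1605427 -2.2000602  0.0692967] [-0.04698424  0.56430272  1.16700984]
```

View pics/top0.png

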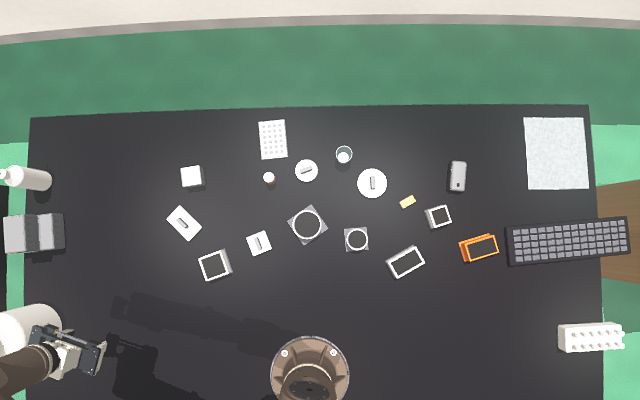

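View pics/scene0.png

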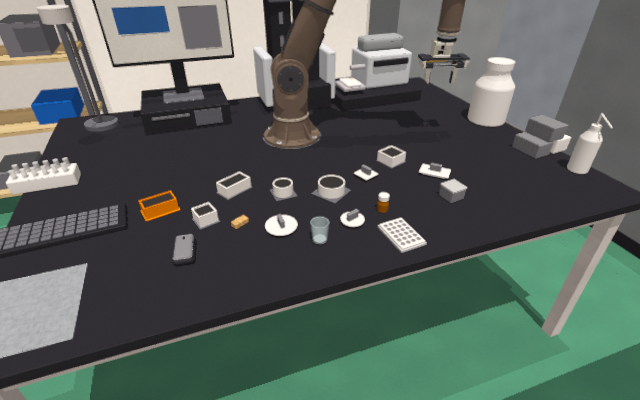

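The top view shows four lids: oblong (184,223), mini (259,243), small (306,170) and big (372,183). It also shows the tubs: square (215,265), big (307,224), small (357,239), oblong (406,262) and mini (438,216). There's an orange decoy at (480,247), and no square lid is visible. The white square at (192,176) is the tip box. The scene view agrees. Next I'll measure these.

```bash
cat > h.py <<'E'
import numpy as np, cv2
from scipy.spatial.transform import Rotation as R
def ray(d,px):
    n=cv2.undistortPoints(np.float64(px).reshape(-1,1,2),d["intrinsics"],np.float64(d["distortion"])).reshape(-1,2)
    M=cv2.Rodrigues(np.float64(d["rvec"]))[0]; t=np.float64(d["tvec"]).ravel()
    return -M.T@t, np.c_[n,np.ones(len(n))]@M
def plane(d,px,z):
    C,v=ray(d,px); return C+v*((z-C[2])/v[:,2])[:,None]
def pix(d,p):
    return cv2.projectPoints(np.float64(p).reshape(-1,1,3),d["rvec"],d["tvec"],d["intrinsics"],np.float64(d["distortion"]))[0].reshape(-1,2)
S=8
def blobs(d,box,thr,dark=False):
    x0,y0,x1,y1=box
    g=cv2.cvtColor(d["frame"],cv2.COLOR_RGB2GRAY)[y0:y1,x0:x1]
    g=cv2.resize(g,None,fx=S,fy=S,interpolation=cv2.INTER_CUBIC)
    m=((g<thr) if dark else (g>thr)).astype(np.uint8)
    cs,_=cv2.findContours(m,cv2.RETR_CCOMP,cv2.CHAIN_APPROX_NONE)
    return [(c.reshape(-1,2)+.5)/S-.5+[x0,y0] for c in cs]
def fit(d,c,z):
    P=np.float32(plane(d,c,z)[:,:2]*1000)
    h=cv2.convexHull(P); (cx,cy),(w,hh),a=cv2.minAreaRect(h)
    m=cv2.moments(h)
    if w<hh: w,hh,a=hh,w,a+90
    return dict(c=(round(cx,1),round(cy,1)),cm=(round(m["m10"]/m["m00"],1),round(m["m01"]/m["m00"],1)),size=(round(w,1),round(hh,1)),ang=round((a+90)%180-90,1),area=round(m["m00"]))
def near(cs,p,lo,hi):
    # contour containing or next to p with bounding width in range
    r=[c for c in cs if lo<np.ptp(c[:,0])<hi and np.hypot(*(c.mean(0)-p))<8]
    return max(r,key=lambda c:np.ptp(c[:,0])) if r else None
def go(x,y,z,yaw=None):
    """prints the turn, then the shift in the axes after it (units of the rows); yaw = heading of tool x, deg"""
    from cell import arm
    o=arm.observe(); A=R.from_rotvec(o["ee_rot"]); X=A.as_matrix()[:,0]
    cur=np.degrees(np.arctan2(X[1],X[0]))
    if yaw is None: yaw=cur
    yaw=cur+(yaw-cur+90)%180-90
    B=R.from_euler("z",yaw,degrees=True)*R.from_euler("x",180,degrees=True)
    print("t",round(o["clock"],2),"pos",o["position"].round(4),"yaw",cur.round(1),"->",round(yaw,1),"q7",o["joints"][6].round(2),"F",o["force"].round(1),"w",round(o["width"]*92,1))
    print("turn",(np.degrees((A.inv()*B).as_rotvec())/120).round(4),"shift",(B.inv().apply(np.array([x,y,z])-o["position"])/.4).round(4))
E
python3 - <<'E'
from h import *
import pickle
T=pickle.load(open("top.pkl","rb")); f=T["frame"]
print(ray(T,[[0,0]])[0])
lids=dict(oblong=(184,223),mini=(259,243),small=(306,170),big=(372,183))
tubs=dict(square=(215,265),big=(307,224),small=(357,239),oblong=(406,262),mini=(438,216))
for n,p in lids.items():
    cs=blobs(T,(p[0]-28,p[1]-28,p[0]+28,p[1]+28),140)
    c=near(cs,p,15,40); print("lid",n,fit(T,c,.015))
    for q in cs:
        if 2<np.ptp(q[:,0])<18 and np.hypot(*(q.mean(0)-p))<8 : print("   handle",fit(T,q,.035))
for n,p in tubs.items():
    cs=blobs(T,(p[0]-28,p[1]-28,p[0]+28,p[1]+28),140)
    for q in cs:
        if 12<np.ptp(q[:,0])<45 and np.hypot(*(q.mean(0)-p))<8 : print("tub",n,fit(T,q,.044))
a=cv2.resize(f[140:300,150:470],None,fx=2.5,fy=2.5,interpolation=cv2.INTER_CUBIC)
cv2.imwrite("pics/crop.png",a[...,::-1])
E
```

```text
[ 0.47754607 -0.0667878   1.20417863]
lid oblong {'c': (504.9, 408.0), 'cm': (504.8, 408.1), 'size': (111.0, 69.0), 'ang': 45.3, 'area': 7564}
   handle {'c': (506.4, 400.5), 'cm': (503.3, 399.9), 'size': (40.9, 11.1), 'ang': 34.4, 'area': 317}
lid mini {'c': (435.3, 158.4), 'cm': (435.4, 158.3), 'size': (69.9, 69.2), 'ang': -68.9, 'area': 4758}
lid small {'c': (672.1, -0.9), 'cm': (672.1, -0.8), 'size': (77.2, 76.6), 'ang': 52.1, 'area': 4696}
   handle {'c': (664.8, -2.3), 'cm': (665.1, -2.2), 'size': (37.0, 5.0), 'ang': -69.9, 'area': 157}
lid big {'c': (625.8, -216.4), 'cm': (626.1, -216.5), 'size': (100.8, 98.9), 'ang': -46.3, 'area': 7924}
tub square {'c': (368.0, 294.7), 'cm': (368.2, 294.5), 'size': (94.1, 83.8), 'ang': -70.5, 'area': 7712}
tub square {'c': (365.6, 299.9), 'cm': (365.5, 299.8), 'size': (65.7, 64.3), 'ang': 19.9, 'area': 4150}
tub big {'c': (492.9, -2.9), 'cm': (495.6, -3.7), 'size': (98.1, 97.3), 'ang': -56.8, 'area': 8812}
tub big {'c': (493.3, -2.2), 'cm': (493.2, -2.4), 'size': (80.8, 79.9), 'ang': -45.9, 'area': 5118}
tub small {'c': (444.1, -158.0), 'cm': (445.6, -159.0), 'size': (75.4, 73.5), 'ang': -85.9, 'area': 5164}
tub small {'c': (443.8, -160.5), 'cm': (443.5, -160.7), 'size': (56.4, 55.4), 'ang': 88.9, 'area': 2510}
tub oblong {'c': (368.9, -313.1), 'cm': (369.2, -313.4), 'size': (109.9, 70.3), 'ang': -61.7, 'area': 7538}
tub oblong {'c': (367.1, -315.3), 'cm': (367.1, -315.2), 'size': (90.1, 47.1), 'ang': -61.8, 'area': 4154}
tub mini {'c': (511.1, -423.1), 'cm': (511.5, -423.8), 'size': (74.6, 65.7), 'ang': -73.4, 'area': 4671}
tub mini {'c': (512.4, -429.5), 'cm': (512.4, -429.6), 'size': (47.7, 46.9), 'ang': 17.2, 'area': 2190}
```

View pics/crop.png

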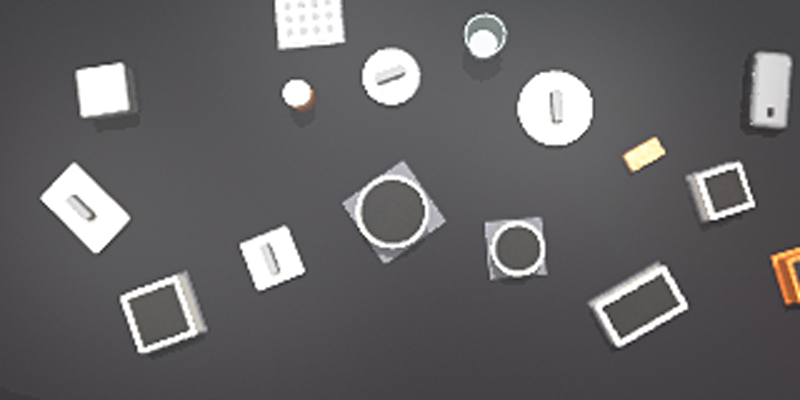

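The crop shows the handle directions: the oblong's runs along its long side, mini is about 20°, small about -68° and big about 3° in world yaw. The fitted sizes match the given ones, allowing for edge bloom. Next I'll cross-check positions in the scene camera and refine the handle angles.

```bash
python3 - <<'E'
from h import *
import pickle
T=pickle.load(open("top.pkl","rb")); Q=pickle.load(open("scene.pkl","rb"))
L=dict(oblong=(.505,.408),mini=(.4353,.1584),small=(.6721,-.0009),big=(.6258,-.2164))
U=dict(big=(.4932,-.0023),small=(.4438,-.1605),oblong=(.3671,-.3153),mini=(.5124,-.4295))
for n,p in L.items():
    u=pix(Q,[*p,.015])[0]; b=np.r_[u-28,u+28].astype(int)
    c=near(blobs(Q,b,150),u,8,40); print(n,u.round(), c is not None and fit(Q,c,.014))
    u=pix(T,[*p,.015])[0]; b=np.r_[u-12,u+12].astype(int)
    for t in(190,215):
      for c in blobs(T,b,t,True):
        if 5<max(np.ptp(c,axis=0))<16 and np.hypot(*(c.mean(0)-u))<7: print("   h",t,fit(T,c,.035))
for n,p in U.items():
    u=pix(Q,[*p,.044])[0]; b=np.r_[u-28,u+28].astype(int)
    for c in blobs(Q,b,140):
        if 6<np.ptp(c[:,0])<45 and np.hypot(*(c.mean(0)-u))<8: print("tub",n,fit(Q,c,.044))
go(.505,.408,.12,45.3)
E
```

```text
oblong [434. 171.] {'c': (501.6, 411.3), 'cm': (501.3, 411.4), 'size': (109.5, 79.1), 'ang': 45.3, 'area': 8384}
   h 190 {'c': (506.2, 401.1), 'cm': (503.6, 400.8), 'size': (43.1, 13.3), 'ang': 35.0, 'area': 425}
   h 215 {'c': (505.0, 402.9), 'cm': (503.7, 401.2), 'size': (45.1, 14.8), 'ang': 42.2, 'area': 514}
mini [365. 173.] {'c': (430.2, 161.5), 'cm': (434.5, 159.4), 'size': (71.2, 71.0), 'ang': 21.1, 'area': 4304}
   h 190 {'c': (436.2, 152.5), 'cm': (435.2, 152.4), 'size': (40.3, 6.9), 'ang': 18.1, 'area': 244}
   h 215 {'c': (436.0, 152.8), 'cm': (434.4, 152.9), 'size': (42.4, 10.0), 'ang': 15.1, 'area': 353}
small [352. 219.] {'c': (668.7, 1.9), 'cm': (666.9, 2.8), 'size': (79.1, 77.1), 'ang': 7.3, 'area': 5038}
   h 190 {'c': (664.8, -2.4), 'cm': (665.2, -2.4), 'size': (38.7, 6.7), 'ang': -69.9, 'area': 221}
   h 215 {'c': (665.0, -2.3), 'cm': (665.4, -2.3), 'size': (40.0, 8.3), 'ang': -70.4, 'area': 284}
big [281. 225.] {'c': (621.9, -214.7), 'cm': (622.0, -215.0), 'size': (103.4, 100.4), 'ang': -21.9, 'area': 8182}
   h 190 {'c': (622.8, -210.7), 'cm': (620.1, -213.0), '
[... 447 characters left out ...]
': 7736}
tub small {'c': (439.2, -158.5), 'cm': (439.6, -158.8), 'size': (54.6, 52.7), 'ang': -78.1, 'area': 2301}
tub oblong {'c': (388.7, -315.7), 'cm': (389.0, -316.0), 'size': (136.8, 114.8), 'ang': -60.9, 'area': 13350}
tub oblong {'c': (362.4, -314.1), 'cm': (362.3, -314.5), 'size': (87.3, 43.3), 'ang': -62.1, 'area': 3663}
tub mini {'c': (531.3, -426.2), 'cm': (531.1, -426.9), 'size': (116.1, 73.8), 'ang': 15.8, 'area': 7501}
tub mini {'c': (507.7, -427.8), 'cm': (508.0, -427.7), 'size': (47.8, 44.2), 'ang': -73.1, 'area': 2018}
t 0.1 pos [0.1839 0.5969 0.226 ] yaw 162.9 -> 225.3 q7 -0.08 F [ 0.2 -0.1  0.1] w 92.1
turn [-7.000e-04 -3.000e-04 -5.202e-01] shift [-0.2291 -0.9027  0.2651]
```

```bash
python3 - <<'E'
s=open('h.py').read()
s=s.replace("yaw=cur+(yaw-cur+90)%180-90","n=np.degrees(np.arctan2(y,x))+90; yaw=n+(yaw-n+90)%180-90; yaw=yaw-360*round((yaw-cur)/360)")
s=s.replace("(B.inv().apply","((B.inv().apply").replace("/.4).round(4))","/.4).round(4)))")
s+="""
if __name__=="__main__":
    import sys; go(*map(float,sys.argv[1:]))
"""
open('h.py','w').write(s)
E
python3 h.py .5035 .409 .1 45.3
```

```text
t 0.1 pos [0.1839 0.5969 0.226 ] yaw 162.9 -> 45.3 q7 -0.08 F [ 0.2 -0.1  0.1] w 92.1
turn [-4.000e-04  8.000e-04  9.798e-01] shift [0.2282 0.8983 0.3151]
```

```bash
python3 -m creep '[[0,0,0,0,0,0.049],[0,0,0,0,0,0.049],[0,0,0,0,0,0.049],[0,0,0,0,0,0.049],[0,0,0,0,0,0.049],[0,0,0,0,0,0.049],[0,0,0,0,0,0.049],[0,0,0,0,0,0.049],[0,0,0,0,0,0.049],[0,0,0,0,0,0.049],[0,0,0,0,0,0.049],[0,0,0,0,0,0.049],[0,0,0,0,0,0.049],[0,0,0,0,0,0.049],[0,0,0,0,0,0.049],[0,0,0,0,0,0.049],[0,0,0,0,0,0.049],[0,0,0,0,0,0.049],[0,0,0,0,0,0.049],[0,0,0,0,0,0.049]]' -0.2 20
python3 -m creep '[[0.019,0.0749,0.0263,0,0,0],[0.019,0.0749,0.0263,0,0,0],[0.019,0.0749,0.0263,0,0,0],[0.019,0.0749,0.0263,0,0,0],[0.019,0.0749,0.0263,0,0,0],[0.019,0.0749,0.0263,0,0,0],[0.019,0.0749,0.0263,0,0,0],[0.019,0.0749,0.0263,0,0,0],[0.019,0.0749,0.0263,0,0,0],[0.019,0.0749,0.0263,0,0,0],[0.019,0.0749,0.0263,0,0,0],[0.019,0.0749,0.0263,0,0,0],[0,0,0,0,0,0],[0,0,0,0,0,0]]'
python3 h.py .5035 .409 .019 45.3
```

```text
clock: 1.77
position: [0.1838, 0.597, 0.2263]
ee_rot: [2.902, 1.202, -0.001]
force: [-0.4, 0.3, -0.5]
width: 0.602
gripper_force: 0.0
clock: 2.93
position: [0.5051, 0.4065, 0.0994]
ee_rot: [2.9, 1.202, -0.002]
force: [-1.1, 0.8, -0.0]
width: 0.601
gripper_force: 0.0
t 2.93 pos [0.5051 0.4065 0.0994] yaw 45.0 -> 45.3 q7 -1.25 F [-1.1  0.8 -0. ] w 55.2
turn [ 0.0006  0.0009 -0.0023] shift [ 0.0016 -0.0074  0.2011]
```

```bash
python3 -m creep '[[0.0016,-0.0074,0.02,0,0,-0.0023],[0,0,0.03,0,0,0],[0,0,0.05,0,0,0],[0,0,0.05,0,0,0],[0,0,0.03,0,0,0],[0,0,0.02,0,0,0],[0,0,0,0,0,0]]'
python3 -m creep '[[0,0,0,0,0,0],[0,0,0,0,0,0],[0,0,0,0,0,0],[0,0,0,0,0,0],[0,0,0,0,0,0],[0,0,0,0,0,0],[0,0,0,0,0,0],[0,0,0,0,0,0]]' 1 30
python3 -m creep '[[0,0,-0.02,0,0,0],[0,0,-0.03,0,0,0],[0,0,-0.05,0,0,0],[0,0,-0.05,0,0,0],[0,0,-0.05,0,0,0],[0,0,-0.05,0,0,0],[0,0,-0.03,0,0,0]]'
python3 h.py .3656 -.3143 .13 118.2
```

```text
clock: 3.52
position: [0.5002, 0.4116, 0.0185]
ee_rot: [2.895, 1.218, -0.005]
force: [0.0, 0.4, 0.7]
width: 0.601
gripper_force: 0.0
clock: 4.18
position: [0.5023, 0.4116, 0.0208]
ee_rot: [-2.897, -1.216, -0.001]
force: [0.3, -0.4, 3.2]
width: 0.15
gripper_force: 30.0
clock: 4.77
position: [0.5028, 0.4122, 0.1358]
ee_rot: [-2.896, -1.216, -0.005]
force: [0.9, 0.4, 0.2]
width: 0.152
gripper_force: 30.0
t 4.77 pos [0.5028 0.4122 0.1358] yaw 45.5 -> 118.2 q7 -1.27 F [0.9 0.4 0.2] w 14.0
turn [ 0.001  -0.0013 -0.6055] shift [-1.4386 -1.1605  0.0145]
```

```bash
python3 -m creep '[[0,0,0,0,0,-0.0466],[0,0,0,0,0,-0.0466],[0,0,0,0,0,-0.0466],[0,0,0,0,0,-0.0466],[0,0,0,0,0,-0.0466],[0,0,0,0,0,-0.0466],[0,0,0,0,0,-0.0466],[0,0,0,0,0,-0.0466],[0,0,0,0,0,-0.0466],[0,0,0,0,0,-0.0466],[0,0,0,0,0,-0.0466],[0,0,0,0,0,-0.0466],[0,0,0,0,0,-0.0466],[-0.06,-0.0484,0,0,0,0],[-0.06,-0.0484,0,0,0,0],[-0.06,-0.0484,0,0,0,0],[-0.06,-0.0484,0,0,0,0],[-0.06,-0.0484,0,0,0,0],[-0.06,-0.0484,0,0,0,0],[-0.06,-0.0484,0,0,0,0]]'
python3 -m creep '[[-0.06,-0.0484,0,0,0,0],[-0.06,-0.0484,0,0,0,0],[-0.06,-0.0484,0,0,0,0],[-0.06,-0.0484,0,0,0,0],[-0.06,-0.0484,0,0,0,0],[-0.06,-0.0484,0,0,0,0],[-0.06,-0.0484,0,0,0,0],[-0.06,-0.0484,0,0,0,0],[-0.06,-0.0484,0,0,0,0],[-0.06,-0.0484,0,0,0,0],[-0.06,-0.0484,0,0,0,0],[-0.06,-0.0484,0,0,0,0],[-0.06,-0.0484,0,0,0,0],[-0.06,-0.0484,0,0,0,0],[-0.06,-0.0484,0,0,0,0],[-0.06,-0.0484,0,0,0,0],[-0.06,-0.0484,0,0,0,0],[0,0,0,0,0,0],[0,0,0,0,0,0]]'
python3 h.py .3656 -.3143 .08 118.2
python3 - <<'E'
from cell import arm
import cv2,pickle,numpy as np
a=[]
for n,(x,y,w,h) in dict(scene=(150,130,160,100),top=(330,200,160,100)).items():
    d=arm.get_image(n); pickle.dump(d,open(n+"1.pkl","wb"))
    a.append(cv2.resize(d["frame"][y:y+h,x:x+w,::-1],None,fx=4.5,fy=3,interpolation=cv2.INTER_CUBIC) if 0 else cv2.resize(d["frame"][y:y+h,x:x+w,::-1],(480,300),interpolation=cv2.INTER_CUBIC))
cv2.imwrite("pics/s1.png",np.vstack(a))
E
```

```text
clock: 6.43
position: [0.4617, 0.198, 0.133]
ee_rot: [1.612, 2.696, 0.001]
force: [0.8, 0.1, -0.6]
width: 0.151
gripper_force: 30.0
clock: 8.02
position: [0.3645, -0.3175, 0.1329]
ee_rot: [1.617, 2.693, -0.001]
force: [0.1, -0.6, -1.5]
width: 0.151
gripper_force: 30.0
t 8.02 pos [ 0.3645 -0.3175  0.1329] yaw 118.0 -> 118.2 q7 1.28 F [ 0.1 -0.6 -1.5] w 13.9
turn [-0.0001  0.0004 -0.0015] shift [0.0057 0.0061 0.1322]
```

View pics/s1.png

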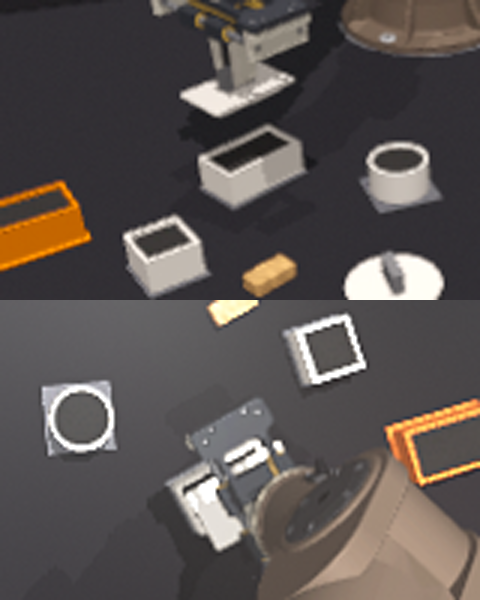

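The scene half of the picture shows the oblong lid held level and aligned over its tub, and the small, mini and big items are undisturbed. I'll lower it.

```bash
python3 -m creep '[[0.0057,0.0061,0.03,0,0,-0.0015],[0,0,0.04,0,0,0],[0,0,0.04,0,0,0],[0,0,0.022,0,0,0],[0,0,0,0,0,0],[0,0,0,0,0,0]]'
python3 h.py .3656 -.3143 .064 118.2
```

```text
clock: 8.62
position: [0.3664, -0.3117, 0.0797]
ee_rot: [-1.606, -2.699, -0.0]
force: [0.1, 0.2, -0.2]
width: 0.154
gripper_force: 30.0
t 8.62 pos [ 0.3664 -0.3117  0.0797] yaw 118.5 -> 118.2 q7 1.32 F [ 0.1  0.2 -0.2] w 14.1
turn [-0.0001 -0.0005  0.0024] shift [-0.0047 -0.0049  0.0393]
```

```bash
for i in 1 2 3; do python3 -m creep '[[0,0,0,0,0,0],[0,0,0,0,0,0]]' | sed -n 2p; done
```

```text
position: [0.3669, -0.3127, 0.0805]
position: [0.3667, -0.3127, 0.0802]
position: [0.3664, -0.3126, 0.0799]
```

```bash
python3 -m creep '[[0,-0.0043,0.01,0,0,0.001],[0,0,0.015,0,0,0],[0,0,0.015,0,0,0],[0,0,0,0,0,0],[0,0,0,0,0,0],[0,0,0,0,0,0]]'
python3 -m creep '[[0,0,0.005,0,0,0],[0,0,0.005,0,0,0],[0,0,0,0,0,0],[0,0,0,0,0,0]]'
python3 -m creep '[[0,0,0.005,0,0,0],[0,0,0.005,0,0,0],[0,0,0,0,0,0],[0,0,0,0,0,0]]'
```

```text
clock: 9.62
position: [0.3647, -0.3133, 0.0635]
ee_rot: [-1.611, -2.697, 0.0]
force: [0.3, 0.2, -1.2]
width: 0.149
gripper_force: 30.0
clock: 9.95
position: [0.3649, -0.3133, 0.0596]
ee_rot: [1.611, 2.697, 0.0]
force: [0.7, -0.2, -0.9]
width: 0.148
gripper_force: 30.0
clock: 10.28
position: [0.3649, -0.3133, 0.0557]
ee_rot: [1.611, 2.697, 0.0]
force: [-0.9, 0.9, 3.8]
width: 0.149
gripper_force: 30.0
```

```bash
for i in 1 2 3; do python3 -m creep '[[0,0,0.0025,0,0,0],[0,0,0.0025,0,0,0],[0,0,0,0,0,0],[0,0,0,0,0,0]]' | sed -n 2,4p; done
```

```text
position: [0.365, -0.3135, 0.0553]
ee_rot: [1.611, 2.696, 0.001]
force: [-7.6, 4.7, 31.9]
position: [0.3654, -0.3142, 0.0537]
ee_rot: [1.61, 2.694, 0.001]
force: [-7.8, 4.8, 37.3]
position: [0.3657, -0.3148, 0.052]
ee_rot: [1.61, 2.693, 0.0]
force: [-6.6, 2.9, 38.4]
```

```bash
python3 - <<'E'
from cell import arm
import cv2,pickle,numpy as np
d=arm.get_image("scene"); pickle.dump(d,open("scene2.pkl","wb"))
cv2.imwrite("pics/s2.png",cv2.resize(d["frame"][130:220,170:300,::-1],(780,540),interpolation=cv2.INTER_CUBIC))
o=arm.observe(); print(o["position"],o["force"],o["ft_torque"],o["width"]*92)
E
```

```text
[ 0.36571528 -0.31483732  0.05199875] [-6.96098247  2.96491805 38.43148434] [0.53772343 1.61193916 0.05058273] 13.847643522806141
```

View pics/s2.png

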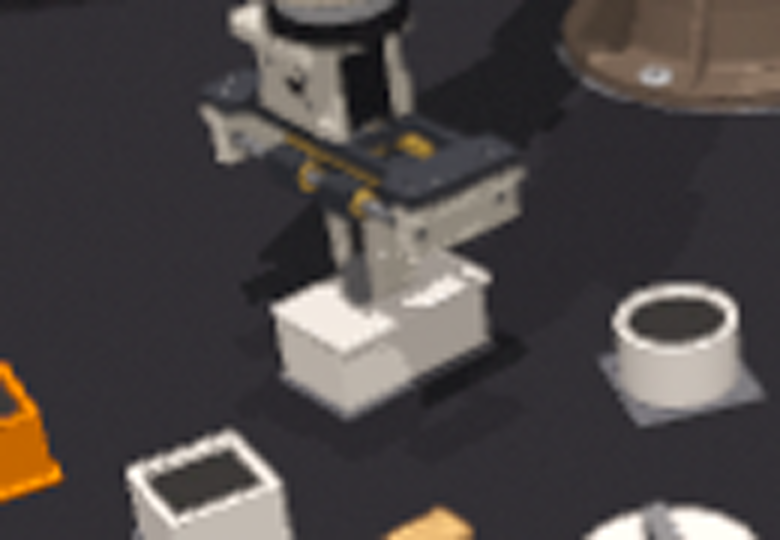

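The picture shows the oblong lid's plate flush on the tub with no gap, and the high force means it has met the rim. I'll ease off, release, and check.

```bash
python3 -m creep '[[0,0,-0.003,0,0,0],[0,0,-0.003,0,0,0],[0,0,0,0,0,0],[0,0,0,0,0,0]]'
python3 -m creep '[[0,0,0,0,0,0],[0,0,0,0,0,0],[0,0,0,0,0,0],[0,0,0,0,0,0],[0,0,0,0,0,0],[0,0,0,0,0,0]]' -0.2 20
python3 -m creep '[[0,0,-0.02,0,0,0],[0,0,-0.04,0,0,0],[0,0,-0.06,0,0,0],[0,0,-0.06,0,0,0],[0,0,-0.04,0,0,0],[0,0,0,0,0,0]]'
python3 h.py .4338 .1594 .1 20.5
```

```text
clock: 11.67
position: [0.3657, -0.3144, 0.0523]
ee_rot: [1.61, 2.695, -0.001]
force: [2.1, -4.8, 1.2]
width: 0.15
gripper_force: 30.0
clock: 12.17
position: [0.3647, -0.313, 0.0519]
ee_rot: [-1.61, -2.697, -0.0]
force: [0.2, -0.7, -0.3]
width: 0.538
gripper_force: 0.0
clock: 12.67
position: [0.3663, -0.3146, 0.1436]
ee_rot: [1.608, 2.692, 0.0]
force: [1.3, -0.0, 0.2]
width: 0.603
gripper_force: 0.0
t 12.67 pos [ 0.3663 -0.3146  0.1436] yaw 118.3 -> 20.5 q7 1.27 F [ 1.3 -0.   0.2] w 55.5
turn [2.900e-03 4.000e-04 8.149e-01] shift [ 0.573  -1.0508  0.109 ]
```

```bash
python3 -m creep '[[0,0,0,0,0,0.048],[0,0,0,0,0,0.048],[0,0,0,0,0,0.048],[0,0,0,0,0,0.048],[0,0,0,0,0,0.048],[0,0,0,0,0,0.048],[0,0,0,0,0,0.048],[0,0,0,0,0,0.048],[0,0,0,0,0,0.048],[0,0,0,0,0,0.048],[0,0,0,0,0,0.048],[0,0,0,0,0,0.048],[0,0,0,0,0,0.048],[0,0,0,0,0,0.048],[0,0,0,0,0,0.048],[0,0,0,0,0,0.048],[0,0,0,0,0,0.048]]'
python3 -m creep '[[0.0382,-0.07,0.004,0,0,0],[0.0382,-0.07,0.004,0,0,0],[0.0382,-0.07,0.004,0,0,0],[0.0382,-0.07,0.004,0,0,0],[0.0382,-0.07,0.004,0,0,0],[0.0382,-0.07,0.004,0,0,0],[0.0382,-0.07,0.004,0,0,0],[0.0382,-0.07,0.004,0,0,0],[0.0382,-0.07,0.004,0,0,0],[0.0382,-0.07,0.004,0,0,0],[0.0382,-0.07,0.004,0,0,0],[0,0,0,0,0,0],[0,0,0,0,0,0]]' > /dev/null
cat > look.py <<'E'
from h import *
from cell import arm
import pickle,sys
L=dict(oblong=(.505,.408),mini=(.4353,.1584),small=(.6721,-.0009),big=(.6258,-.2164))
U=dict(big=(.4932,-.0023),small=(.4438,-.1605),oblong=(.3671,-.3153),mini=(.5124,-.4295))
T=arm.get_image("top"); Q=arm.get_image("scene"); pickle.dump((T,Q),open("last.pkl","wb"))
for n in L:
  for k,D,z in(("bench",L,.015),("tub",U,.05)):
    for cn,d in(("top",T),("scene",Q)):
      u=pix(d,[*D[n],z])[0]; c=near(blobs(d,np.r_[u-30,u+30].astype(int),140),u,8,45)
      if c is not None: print(n,k,cn,fit(d,c,z))
cv2.imwrite("pics/%s.png"%sys.argv[1],np.vstack([cv2.resize(Q["frame"][140:250,160:480,::-1],(800,275)),cv2.resize(T["frame"][145:290,150:470,::-1],(800,325))]))
E
python3 look.py l1; python3 h.py .4338 .1594 .1 20.5
```

```text
clock: 14.08
position: [0.3646, -0.313, 0.1399]
ee_rot: [-3.093, -0.548, 0.0]
force: [-0.4, 0.8, -0.6]
width: 0.601
gripper_force: 0.0
oblong tub top {'c': (367.9, -312.5), 'cm': (367.7, -312.5), 'size': (112.1, 72.7), 'ang': -61.7, 'area': 8024}
oblong tub scene {'c': (392.0, -314.2), 'cm': (391.8, -314.8), 'size': (145.6, 122.3), 'ang': -61.2, 'area': 14828}
mini bench scene {'c': (431.6, 160.6), 'cm': (436.0, 158.7), 'size': (72.0, 71.8), 'ang': 21.2, 'area': 4409}
mini tub top {'c': (510.8, -421.2), 'cm': (511.3, -421.8), 'size': (74.6, 65.6), 'ang': -73.6, 'area': 4663}
mini tub scene {'c': (539.9, -426.1), 'cm': (539.7, -426.8), 'size': (115.2, 73.2), 'ang': 15.7, 'area': 7393}
small bench top {'c': (672.1, -0.9), 'cm': (672.1, -0.8), 'size': (77.2, 76.6), 'ang': 52.1, 'area': 4697}
small bench scene {'c': (669.8, 1.3), 'cm': (667.9, 2.4), 'size': (79.7, 77.8), 'ang': 8.3, 'area': 5136}
small tub top {'c': (444.3, -157.6), 'cm': (445.8, -158.6), 'size': (75.2, 73.2), 'ang': -85.9, 'area': 5129}
small tub scene {'c': (474.1, -168.7), 'cm': (473.4, -166.9), 'size': (128.3, 70.0), 'ang': -15.8, 'area': 7623}
big bench top {'c': (625.8, -216.4), 'cm': (626.0, -216.5), 'size': (100.7, 99.0), 'ang': -45.5, 'area': 7939}
big bench scene {'c': (622.8, -214.8), 'cm': (623.1, -215.2), 'size': (104.5, 100.4), 'ang': -19.9, 'area': 8266}
big tub top {'c': (493.0, -3.3), 'cm': (499.9, -3.6), 'size': (97.1, 96.4), 'ang': -56.7, 'area': 7857}
big tub scene {'c': (523.1, -11.3), 'cm': (522.1, -11.8), 'size': (151.7, 93.0), 'ang': -19.6, 'area': 11826}
t 15.27 pos [0.4147 0.0334 0.1224] yaw 20.4 -> 20.5 q7 -1.04 F [ 0.1  0.6 -0.2] w 55.1
turn [ 0.0001  0.0002 -0.001 ] shift [ 0.155  -0.2785  0.056 ]
```

View pics/l1.png

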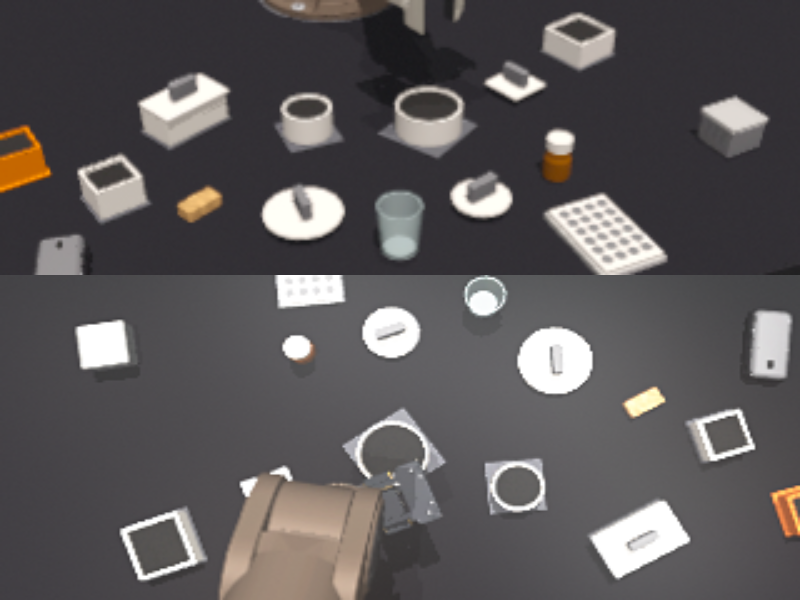

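The picture shows the oblong lid seated level on its tub (scene, about (185,100) in the crop). The other lids haven't moved. Next is the mini lid.

```bash
python3 -m creep '[[0.031,-0.0557,0.005,0,0,0],[0.031,-0.0557,0.005,0,0,0],[0.031,-0.0557,0.005,0,0,0],[0.031,-0.0557,0.005,0,0,0],[0.031,-0.0557,0.005,0,0,0],[0,0,0,0,0,0],[0,0,0,0,0,0],[0,0,0,0,0,0],[0,0,0,0,0,0],[0,0,0,0,0,0]]'
python3 h.py .4338 .1594 .019 20.5
```

```text
clock: 16.1
position: [0.4344, 0.1585, 0.1127]
ee_rot: [-3.093, -0.552, 0.0]
force: [-0.2, -0.1, -0.5]
width: 0.597
gripper_force: 0.0
t 16.1 pos [0.4344 0.1585 0.1127] yaw 20.2 -> 20.5 q7 -1.24 F [-0.2 -0.1 -0.5] w 55.0
turn [-0.0001 -0.     -0.0021] shift [-0.0006 -0.0025  0.2341]
```

```bash
python3 -m creep '[[0,-0.0025,0.02,0,0,-0.002],[0,0,0.04,0,0,0],[0,0,0.06,0,0,0],[0,0,0.06,0,0,0],[0,0,0.036,0,0,0],[0,0,0.02,0,0,0],[0,0,0,0,0,0],[0,0,0,0,0,0]]'
python3 -m creep '[[0,0,0,0,0,0],[0,0,0,0,0,0],[0,0,0,0,0,0],[0,0,0,0,0,0],[0,0,0,0,0,0],[0,0,0,0,0,0],[0,0,0,0,0,0],[0,0,0,0,0,0]]' 1 40
python3 -m creep '[[0,0,-0.02,0,0,0],[0,0,-0.03,0,0,0],[0,0,-0.05,0,0,0],[0,0,-0.05,0,0,0],[0,0,-0.05,0,0,0],[0,0,-0.05,0,0,0],[0,0,-0.03,0,0,0],[0,0,0,0,0,0]]'
python3 h.py .5109 -.4286 .13 17.2
```

```text
clock: 16.77
position: [0.4341, 0.1604, 0.0181]
ee_rot: [3.091, 0.561, -0.001]
force: [-0.3, 0.5, 0.8]
width: 0.599
gripper_force: 0.0
clock: 17.43
position: [0.4342, 0.1609, 0.0182]
ee_rot: [-3.091, -0.562, -0.0]
force: [-0.0, -0.3, 3.7]
width: 0.151
gripper_force: 40.0
clock: 18.1
position: [0.4352, 0.1613, 0.1325]
ee_rot: [-3.089, -0.562, -0.005]
force: [0.1, 0.3, -0.2]
width: 0.145
gripper_force: 40.0
t 18.1 pos [0.4352 0.1613 0.1325] yaw 20.6 -> 17.2 q7 -1.27 F [ 0.1  0.3 -0.2] w 13.4
turn [-0.0006 -0.0017  0.0285] shift [-0.2554  1.4648  0.0062]
```

```bash
python3 -m creep '[[0,0,0,0,0,0.0285],[-0.0134,0.0771,0,0,0,0],[-0.0134,0.0771,0,0,0,0],[-0.0134,0.0771,0,0,0,0],[-0.0134,0.0771,0,0,0,0],[-0.0134,0.0771,0,0,0,0],[-0.0134,0.0771,0,0,0,0],[-0.0134,0.0771,0,0,0,0],[-0.0134,0.0771,0,0,0,0],[-0.0134,0.0771,0,0,0,0],[-0.0134,0.0771,0,0,0,0],[-0.0134,0.0771,0,0,0,0],[-0.0134,0.0771,0,0,0,0],[-0.0134,0.0771,0,0,0,0],[-0.0134,0.0771,0,0,0,0],[-0.0134,0.0771,0,0,0,0],[-0.0134,0.0771,0,0,0,0],[-0.0134,0.0771,0,0,0,0],[-0.0134,0.0771,0,0,0,0],[-0.0134,0.0771,0,0,0,0]]'
python3 -m creep '[[0,0,0.02,0,0,0],[0,0,0.04,0,0,0],[0,0,0.04,0,0,0],[0,0,0.02,0,0,0],[0,0,0,0,0,0],[0,0,0,0,0,0],[0,0,0,0,0,0],[0,0,0,0,0,0],[0,0,0,0,0,0],[0,0,0,0,0,0]]'
python3 h.py .5109 -.4286 .063 17.2
```

```text
clock: 19.77
position: [0.5097, -0.43, 0.129]
ee_rot: [-3.105, -0.47, 0.001]
force: [0.1, 0.6, -0.7]
width: 0.147
gripper_force: 40.0
clock: 20.6
position: [0.5104, -0.4291, 0.0827]
ee_rot: [3.106, 0.47, 0.001]
force: [0.4, -0.3, -0.8]
width: 0.152
gripper_force: 40.0
t 20.6 pos [ 0.5104 -0.4291  0.0827] yaw 17.2 -> 17.2 q7 -0.19 F [ 0.4 -0.3 -0.8] w 14.0
turn [ 0.0003 -0.0004  0.0001] shift [ 0.0015 -0.0007  0.0494]
```

```bash
python3 -m creep '[[0.0015,-0.0007,0.015,0,0,0],[0,0,0.018,0,0,0],[0,0,0.016,0,0,0],[0,0,0,0,0,0],[0,0,0,0,0,0],[0,0,0,0,0,0]]'
for i in 1 2 3 4; do python3 -m creep '[[0,0,0.0025,0,0,0],[0,0,0.0025,0,0,0],[0,0,0,0,0,0],[0,0,0,0,0,0]]' | sed -n 2,4p; done
```

```text
clock: 21.1
position: [0.5105, -0.4286, 0.0623]
ee_rot: [-3.106, -0.47, 0.0]
force: [0.2, 0.1, -0.4]
width: 0.148
gripper_force: 40.0
position: [0.5107, -0.4285, 0.0605]
ee_rot: [3.106, 0.47, 0.0]
force: [0.1, 0.6, -0.6]
position: [0.5106, -0.4285, 0.0585]
ee_rot: [3.106, 0.47, 0.0]
force: [0.6, 1.0, -0.6]
position: [0.5107, -0.4285, 0.0567]
ee_rot: [3.106, 0.47, 0.0]
force: [-0.5, 1.6, 3.0]
position: [0.5106, -0.4285, 0.0546]
ee_rot: [3.106, 0.47, 0.0]
force: [0.3, 1.1, 3.7]
```

```bash
for i in 1 2 3; do python3 -m creep '[[0,0,0.002,0,0,0],[0,0,0.002,0,0,0],[0,0,0,0,0,0],[0,0,0,0,0,0]]' | sed -n 2,4p; done
```

```text
position: [0.5106, -0.4285, 0.0533]
ee_rot: [-3.106, -0.47, -0.001]
force: [-2.3, 2.9, 8.6]
position: [0.5107, -0.4286, 0.0533]
ee_rot: [-3.106, -0.47, -0.002]
force: [-5.7, 6.8, 22.9]
position: [0.5107, -0.4285, 0.0532]
ee_rot: [-3.106, -0.47, -0.004]
force: [-8.9, 11.6, 37.9]
```

It stopped hard at TCP z 0.0533, which is the predicted home height. I'll release.

```bash
python3 -m creep '[[0,0,-0.004,0,0,0],[0,0,-0.0035,0,0,0],[0,0,0,0,0,0],[0,0,0,0,0,0]]' | sed -n 2,4p
python3 -m creep '[[0,0,0,0,0,0],[0,0,0,0,0,0],[0,0,0,0,0,0],[0,0,0,0,0,0],[0,0,0,0,0,0],[0,0,0,0,0,0]]' -0.2 20 | sed -n 2,4p
python3 -m creep '[[0,0,-0.02,0,0,0],[0,0,-0.04,0,0,0],[0,0,-0.06,0,0,0],[0,0,-0.06,0,0,0],[0,0,-0.04,0,0,0],[0,0,0,0,0,0]]' | sed -n 2,4p
python3 h.py .6706 0 .12 -70
```

```text
position: [0.5107, -0.4286, 0.0533]
ee_rot: [3.106, 0.47, 0.001]
force: [-1.6, 2.6, 11.0]
position: [0.5105, -0.4285, 0.0524]
ee_rot: [-3.106, -0.47, 0.0]
force: [-0.5, 0.2, 0.1]
position: [0.5118, -0.4304, 0.1452]
ee_rot: [3.102, 0.469, 0.006]
force: [-0.2, -0.8, 0.7]
t 24.77 pos [ 0.5118 -0.4304  0.1452] yaw 17.2 -> 110.0 q7 -0.23 F [-0.2 -0.8  0.7] w 55.2
turn [ 3.200e-03  7.000e-04 -7.734e-01] shift [0.8754 0.741  0.063 ]
```

```bash
python3 -m creep '[[0,0,0,0,0,-0.0483],[0,0,0,0,0,-0.0483],[0,0,0,0,0,-0.0483],[0,0,0,0,0,-0.0483],[0,0,0,0,0,-0.0483],[0,0,0,0,0,-0.0483],[0,0,0,0,0,-0.0483],[0,0,0,0,0,-0.0483],[0,0,0,0,0,-0.0483],[0,0,0,0,0,-0.0483],[0,0,0,0,0,-0.0483],[0,0,0,0,0,-0.0483],[0,0,0,0,0,-0.0483],[0,0,0,0,0,-0.0483],[0,0,0,0,0,-0.0483],[0,0,0,0,0,-0.0483]]' | sed -n 2,4p
python3 look.py l2
python3 -m creep '[[0.0625,0.053,0,0,0,0],[0.0625,0.053,0,0,0,0],[0.0625,0.053,0,0,0,0],[0.0625,0.053,0,0,0,0],[0.0625,0.053,0,0,0,0],[0.0625,0.053,0,0,0,0],[0.0625,0.053,0,0,0,0],[0.0625,0.053,0,0,0,0],[0.0625,0.053,0,0,0,0],[0.0625,0.053,0,0,0,0],[0.0625,0.053,0,0,0,0],[0.0625,0.053,0,0,0,0],[0.0625,0.053,0,0,0,0],[0.0625,0.053,0,0,0,0],[0,0,0,0,0,0],[0,0,0,0,0,0],[0,0,0,0,0,0],[0,0,0,0,0,0]]' | sed -n 2,4p
python3 h.py .6706 0 .018 -70
```

```text
position: [0.5103, -0.4284, 0.1404]
ee_rot: [-1.797, -2.576, 0.0]
force: [-0.3, -0.4, 0.0]
oblong tub top {'c': (367.9, -312.5), 'cm': (367.8, -312.2), 'size': (111.7, 72.4), 'ang': -61.6, 'area': 7921}
oblong tub scene {'c': (392.5, -314.5), 'cm': (392.3, -314.3), 'size': (144.3, 122.0), 'ang': -61.8, 'area': 14502}
mini tub top {'c': (509.4, -420.9), 'cm': (508.8, -420.8), 'size': (68.7, 68.6), 'ang': 18.2, 'area': 4416}
mini tub scene {'c': (534.9, -426.4), 'cm': (534.2, -426.9), 'size': (124.2, 75.1), 'ang': 15.4, 'area': 8156}
small bench top {'c': (672.1, -0.9), 'cm': (672.1, -0.8), 'size': (77.2, 76.6), 'ang': 52.1, 'area': 4696}
small bench scene {'c': (669.7, 1.3), 'cm': (667.8, 2.4), 'size': (79.7, 77.7), 'ang': 7.3, 'area': 5128}
small tub top {'c': (444.3, -157.6), 'cm': (445.8, -158.6), 'size': (75.1, 73.2), 'ang': -85.9, 'area': 5126}
small tub scene {'c': (474.1, -168.5), 'cm': (473.4, -166.9), 'size': (128.2, 69.7), 'ang': -15.8, 'area': 7602}
big bench top {'c': (625.8, -216.4), 'cm': (626.1, -216.5), 'size': (100.8, 98.9), 'ang': -46.3, 'area': 7929}
big bench scene {'c': (622.8, -214.8), 'cm': (623.1, -215.2), 'size': (104.5, 100.4), 'ang': -19.9, 'area': 8262}
big tub top {'c': (492.8, -3.2), 'cm': (495.5, -4.1), 'size': (97.6, 96.8), 'ang': -56.7, 'area': 8705}
big tub scene {'c': (523.1, -11.3), 'cm': (521.6, -11.6), 'size': (151.7, 93.7), 'ang': -19.6, 'area': 11908}
position: [0.6698, -0.0002, 0.1407]
ee_rot: [1.808, 2.569, -0.002]
force: [1.2, -0.2, 0.2]
t 27.7 pos [ 6.698e-01 -2.000e-04  1.407e-01] yaw 109.7 -> 110.0 q7 0.41 F [ 1.2 -0.2  0.2] w 54.8
turn [-0.0003  0.0004 -0.0022] shift [-2.000e-04  2.100e-03  3.066e-01]
```

View pics/l2.png

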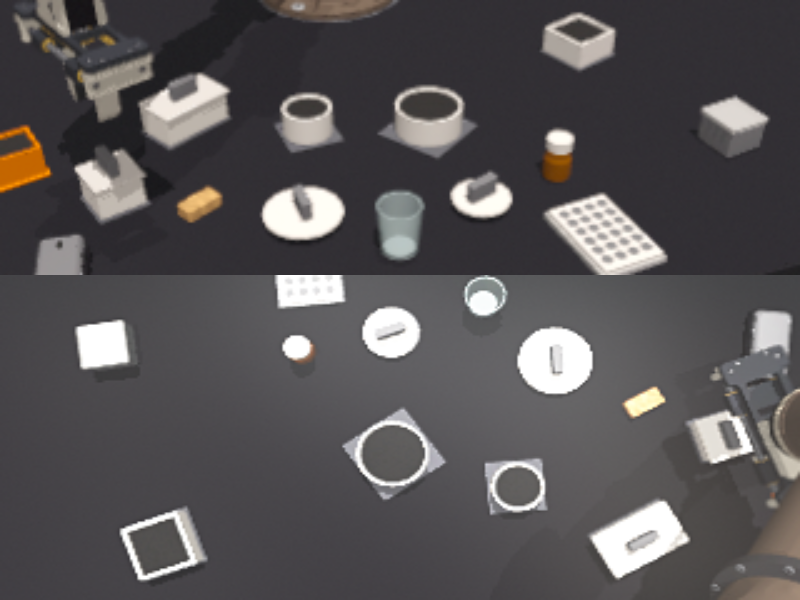

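The mini lid sits level on its tub, and the small and big lids are unmoved. Next I'll grasp the small lid.

```bash
python3 -m creep '[[0,0.002,0.03,0,0,-0.002],[0,0,0.06,0,0,0],[0,0,0.06,0,0,0],[0,0,0.06,0,0,0],[0,0,0.05,0,0,0],[0,0,0.03,0,0,0],[0,0,0.0166,0,0,0],[0,0,0,0,0,0],[0,0,0,0,0,0]]'
python3 -m creep '[[0,0,0,0,0,0],[0,0,0,0,0,0],[0,0,0,0,0,0],[0,0,0,0,0,0],[0,0,0,0,0,0],[0,0,0,0,0,0],[0,0,0,0,0,0],[0,0,0,0,0,0]]' 1 40
python3 -m creep '[[0,0,-0.02,0,0,0],[0,0,-0.03,0,0,0],[0,0,-0.05,0,0,0],[0,0,-0.05,0,0,0],[0,0,-0.05,0,0,0],[0,0,-0.05,0,0,0],[0,0,-0.03,0,0,0],[0,0,0,0,0,0]]'
python3 h.py .4423 -.1595 .13
```

```text
clock: 28.45
position: [0.6713, 0.0014, 0.0184]
ee_rot: [1.799, 2.575, 0.0]
force: [-0.0, -0.2, 0.8]
width: 0.599
gripper_force: 0.0
clock: 29.12
position: [0.671, 0.0021, 0.0181]
ee_rot: [-1.798, -2.576, -0.0]
force: [-0.5, 0.3, 1.3]
width: 0.149
gripper_force: 40.0
clock: 29.78
position: [0.6729, 0.0019, 0.134]
ee_rot: [1.795, 2.573, 0.006]
force: [0.8, 0.2, -0.3]
width: 0.148
gripper_force: 40.0
t 29.78 pos [0.6729 0.0019 0.134 ] yaw 110.2 -> 110.2 q7 0.42 F [ 0.8  0.2 -0.3] w 13.6
turn [0.0026 0.0007 0.    ] shift [-0.1799 -0.6804  0.0099]
```

```bash
python3 -m creep '[[-0.0196,-0.0756,0,0,0,0],[-0.0196,-0.0756,0,0,0,0],[-0.0196,-0.0756,0,0,0,0],[-0.0196,-0.0756,0,0,0,0],[-0.0196,-0.0756,0,0,0,0],[-0.0196,-0.0756,0,0,0,0],[-0.0196,-0.0756,0,0,0,0],[-0.0196,-0.0756,0,0,0,0],[-0.0196,-0.0756,0,0,0,0],[0,0,0.03,0,0,0],[0,0,0.04,0,0,0],[0,0,0.04,0,0,0],[0,0,0.02,0,0,0],[0,0,0,0,0,0],[0,0,0,0,0,0],[0,0,0,0,0,0],[0,0,0,0,0,0],[0,0,0,0,0,0],[0,0,0,0,0,0]]'
python3 h.py .4423 -.1595 .063
```

```text
clock: 31.37
position: [0.4402, -0.1581, 0.0785]
ee_rot: [1.797, 2.576, 0.001]
force: [-0.7, -0.3, -1.0]
width: 0.146
gripper_force: 40.0
t 31.37 pos [ 0.4402 -0.1581  0.0785] yaw 110.2 -> 110.2 q7 0.76 F [-0.7 -0.3 -1. ] w 13.4
turn [0.0004 0.0002 0.    ] shift [-0.0049  0.0037  0.0388]
```

```bash
python3 -m creep '[[-0.001,0.0037,0.015,0,0,0],[0,0,0.015,0,0,0],[0,0,0.0088,0,0,0],[0,0,0,0,0,0],[0,0,0,0,0,0],[0,0,0,0,0,0]]'
for i in 1 2 3 4 5 6; do python3 -m creep '[[0,0,0.0022,0,0,0],[0,0,0.0022,0,0,0],[0,0,0,0,0,0],[0,0,0,0,0,0]]' | sed -n 2,4p; done
```

```text
clock: 31.87
position: [0.4413, -0.158, 0.0624]
ee_rot: [-1.798, -2.576, 0.0]
force: [-0.7, -0.1, -0.8]
width: 0.152
gripper_force: 40.0
position: [0.4414, -0.158, 0.0608]
ee_rot: [1.798, 2.576, 0.0]
force: [-0.0, -1.3, -0.5]
position: [0.4414, -0.158, 0.059]
ee_rot: [-1.798, -2.576, 0.0]
force: [-0.3, 0.1, -0.6]
position: [0.4414, -0.158, 0.0573]
ee_rot: [1.798, 2.576, 0.0]
force: [-1.5, -0.1, 1.7]
position: [0.4414, -0.158, 0.0554]
ee_rot: [-1.798, -2.576, -0.0]
force: [-0.1, 0.2, 2.2]
position: [0.4414, -0.158, 0.0536]
ee_rot: [-1.798, -2.576, 0.0]
force: [-0.4, 0.5, 0.8]
position: [0.4414, -0.158, 0.0529]
ee_rot: [1.798, 2.576, 0.001]
force: [-5.2, 2.1, 22.8]
```

Home again, with a hard stop at 0.053 and 23 N. Release and move on to the big lid.

```bash
python3 -m creep '[[0,0,0.001,0,0,0],[0,0,0,0,0,0],[0,0,-0.005,0,0,0],[0,0,0,0,0,0],[0,0,0,0,0,0]]' | sed -n 2,4p
python3 -m creep '[[0,0,0,0,0,0],[0,0,0,0,0,0],[0,0,0,0,0,0],[0,0,0,0,0,0],[0,0,0,0,0,0],[0,0,0,0,0,0]]' -0.2 20 | sed -n 2,4p
python3 -m creep '[[0,0,-0.02,0,0,0],[0,0,-0.04,0,0,0],[0,0,-0.06,0,0,0],[0,0,-0.06,0,0,0],[0,0,-0.04,0,0,0],[0,0,0,0,0,0]]' | sed -n 2,4p
python3 - <<'E'
from h import *
import pickle
T,Q=pickle.load(open("last.pkl","rb"))
x,y,w,h=355,165,36,36
g=cv2.resize(T["frame"][y:y+h,x:x+w],(400,400),interpolation=cv2.INTER_CUBIC)
u=pix(Q,[.6258,-.2164,.02])[0].astype(int)
g2=cv2.resize(Q["frame"][u[1]-18:u[1]+18,u[0]-18:u[0]+18],(400,400),interpolation=cv2.INTER_CUBIC)
cv2.imwrite("pics/bigh.png",np.hstack([g,g2])[...,::-1])
for a in(3,17): print(a,[ (pix(T,[.6243+s*.021*np.cos(np.radians(a)),-.2154+s*.021*np.sin(np.radians(a)),.041])[0]-[x,y])*400/36 for s in(-1,1)])
E
python3 h.py .6243 -.2154 .12 5
```

```text
position: [0.4414, -0.1579, 0.0534]
ee_rot: [1.798, 2.576, 0.0]
force: [-0.3, 0.1, -1.1]
position: [0.4414, -0.158, 0.0535]
ee_rot: [-1.798, -2.576, -0.0]
force: [0.0, -0.4, 0.2]
position: [0.4433, -0.1586, 0.1451]
ee_rot: [1.795, 2.572, 0.004]
force: [0.3, -0.2, 0.4]
3 [array([198.06550191, 262.8202737 ]), array([186.37890451, 119.33872603])]
17 [array([215.35605209, 259.45535447]), array([169.13216698, 122.67929201])]
t 35.28 pos [ 0.4433 -0.1586  0.1451] yaw 110.2 -> 5.0 q7 0.71 F [ 0.3 -0.2  0.4] w 55.4
turn [ 0.0028 -0.0012  0.8764] shift [0.4385 0.1808 0.0627]
```

View pics/bigh.png

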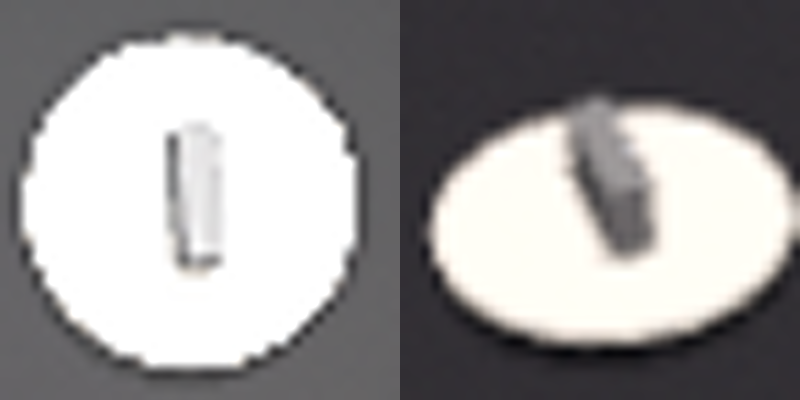

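The top face of the big lid's handle runs from (195,125) to (207,255) in the left crop, so its yaw is about 3°. I'll turn and go there.

```bash
python3 -m creep '[[0,0,0,0,0,0.047],[0,0,0,0,0,0.047],[0,0,0,0,0,0.047],[0,0,0,0,0,0.047],[0,0,0,0,0,0.047],[0,0,0,0,0,0.047],[0,0,0,0,0,0.047],[0,0,0,0,0,0.047],[0,0,0,0,0,0.047],[0,0,0,0,0,0.047],[0,0,0,0,0,0.047],[0,0,0,0,0,0.047],[0,0,0,0,0,0.047],[0,0,0,0,0,0.047],[0,0,0,0,0,0.047],[0,0,0,0,0,0.047],[0,0,0,0,0,0.047],[0,0,0,0,0,0.047],[0,0,0,0,0,0.047],[0,0,0,0,0,0]]' | sed -n 2,4p
python3 look.py l3 | grep -E "big bench|small tub"
python3 h.py .6243 -.2164 .12 3
```

```text
position: [0.4411, -0.1578, 0.1413]
ee_rot: [3.141, 0.076, -0.001]
force: [-0.1, 0.9, -0.2]
small tub scene {'c': (474.2, -163.4), 'cm': (469.7, -165.5), 'size': (128.7, 76.3), 'ang': -7.8, 'area': 8155}
big bench top {'c': (625.8, -216.4), 'cm': (626.0, -216.6), 'size': (100.7, 99.0), 'ang': -45.5, 'area': 7935}
big bench scene {'c': (622.8, -214.8), 'cm': (623.2, -215.2), 'size': (104.5, 100.4), 'ang': -19.9, 'area': 8259}
t 37.05 pos [ 0.4412 -0.1579  0.1414] yaw 3.2 -> 3.0 q7 -0.93 F [-0.5  0.9 -0.1] w 55.6
turn [0.     0.0002 0.0019] shift [0.4494 0.1701 0.0536]
```

View pics/l3.png

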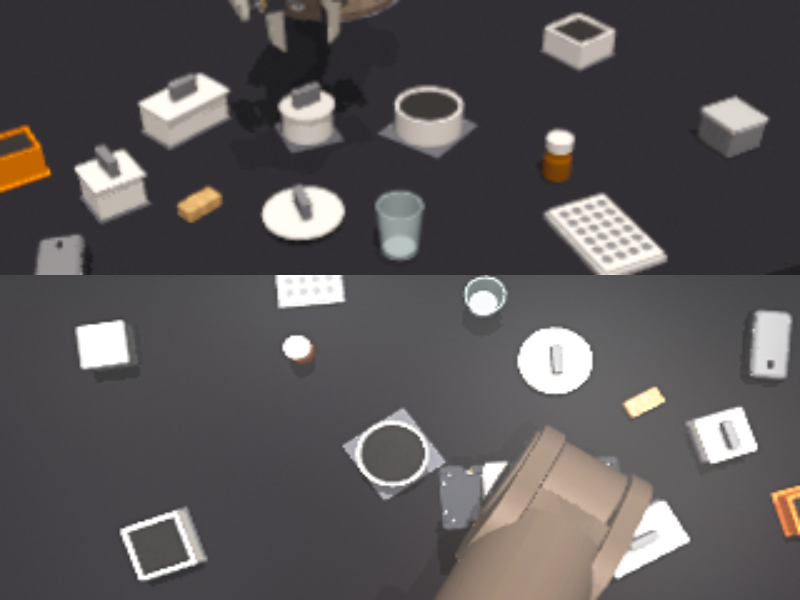

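Three lids (oblong, mini and small) are on their tubs and level, and the big lid is unmoved. I'll fetch the big lid.

```bash
python3 -m creep '[[0.075,0.0284,0,0,0,0],[0.075,0.0284,0,0,0,0],[0.075,0.0284,0,0,0,0],[0.075,0.0284,0,0,0,0],[0.075,0.0284,0,0,0,0],[0.075,0.0284,0,0,0,0],[0,0,0.03,0,0,0],[0,0,0.04,0,0,0],[0,0,0.04,0,0,0],[0,0,0.03,0,0,0],[0,0,0,0,0,0],[0,0,0,0,0,0],[0,0,0,0,0,0],[0,0,0,0,0,0],[0,0,0,0,0,0]]'
python3 h.py .6243 -.2164 .018 3
```

```text
clock: 38.3
position: [0.6253, -0.2167, 0.0866]
ee_rot: [3.14, 0.084, 0.002]
force: [-0.3, 0.5, -0.3]
width: 0.597
gripper_force: 0.0
t 38.3 pos [ 0.6253 -0.2167  0.0866] yaw 3.0 -> 3.0 q7 -0.84 F [-0.3  0.5 -0.3] w 54.9
turn [ 0.0002 -0.0008  0.0004] shift [-0.0024 -0.0009  0.1715]
```

```bash
python3 -m creep '[[-0.002,-0.001,0.03,0,0,0],[0,0,0.05,0,0,0],[0,0,0.045,0,0,0],[0,0,0.03,0,0,0],[0,0,0.0165,0,0,0],[0,0,0,0,0,0],[0,0,0,0,0,0]]' | sed -n 2,4p
python3 -m creep '[[0,0,0,0,0,0],[0,0,0,0,0,0],[0,0,0,0,0,0],[0,0,0,0,0,0],[0,0,0,0,0,0],[0,0,0,0,0,0],[0,0,0,0,0,0],[0,0,0,0,0,0]]' 1 40
python3 -m creep '[[0,0,-0.02,0,0,0],[0,0,-0.03,0,0,0],[0,0,-0.05,0,0,0],[0,0,-0.05,0,0,0],[0,0,-0.05,0,0,0],[0,0,-0.05,0,0,0],[0,0,-0.03,0,0,0],[0,0,0,0,0,0]]'
python3 h.py .4917 -.0013 .13
```

```text
position: [0.624, -0.2164, 0.0169]
ee_rot: [3.14, 0.083, 0.0]
force: [-0.9, -0.9, -0.1]
clock: 39.55
position: [0.6239, -0.2162, 0.017]
ee_rot: [3.14, 0.083, 0.0]
force: [0.9, -0.1, 0.3]
width: 0.152
gripper_force: 40.0
clock: 40.22
position: [0.6255, -0.2172, 0.1327]
ee_rot: [3.139, 0.083, 0.008]
force: [0.0, 0.4, -1.3]
width: 0.148
gripper_force: 40.0
t 40.22 pos [ 0.6255 -0.2172  0.1327] yaw 3.0 -> 3.0 q7 -0.86 F [ 0.   0.4 -1.3] w 13.7
turn [ 0.0008 -0.0024 -0.    ] shift [-0.3057 -0.5565  0.0067]
```

```bash
python3 -m creep '[[-0.0382,-0.0696,0,0,0,0],[-0.0382,-0.0696,0,0,0,0],[-0.0382,-0.0696,0,0,0,0],[-0.0382,-0.0696,0,0,0,0],[-0.0382,-0.0696,0,0,0,0],[-0.0382,-0.0696,0,0,0,0],[-0.0382,-0.0696,0,0,0,0],[-0.0382,-0.0696,0,0,0,0],[0,0,0.03,0,0,0],[0,0,0.04,0,0,0],[0,0,0.04,0,0,0],[0,0,0.02,0,0,0],[0,0,0,0,0,0],[0,0,0,0,0,0],[0,0,0,0,0,0],[0,0,0,0,0,0],[0,0,0,0,0,0],[0,0,0,0,0,0]]'
python3 h.py .4917 -.0013 .062
```

```text
clock: 41.72
position: [0.4904, -0.0003, 0.0774]
ee_rot: [-3.14, -0.083, -0.001]
force: [0.6, 0.6, -0.5]
width: 0.148
gripper_force: 40.0
t 41.72 pos [ 4.904e-01 -3.000e-04  7.740e-02] yaw 3.0 -> 3.0 q7 -1.15 F [ 0.6  0.6 -0.5] w 13.6
turn [-0.0001 -0.0004  0.    ] shift [0.003  0.0028 0.0385]
```

```bash
python3 -m creep '[[0.003,0.0028,0.015,0,0,0],[0,0,0.015,0,0,0],[0,0,0.0085,0,0,0],[0,0,0,0,0,0],[0,0,0,0,0,0],[0,0,0,0,0,0]]'
for i in 1 2 3 4 5 6; do python3 -m creep '[[0,0,0.0022,0,0,0],[0,0,0.0022,0,0,0],[0,0,0,0,0,0],[0,0,0,0,0,0]]' | sed -n 2,4p; done
```

```text
clock: 42.22
position: [0.4913, -0.0014, 0.0615]
ee_rot: [3.14, 0.082, -0.0]
force: [0.5, 0.7, -0.6]
width: 0.153
gripper_force: 40.0
position: [0.4914, -0.0013, 0.0598]
ee_rot: [-3.14, -0.083, -0.0]
force: [0.3, 0.9, -0.3]
position: [0.4913, -0.0013, 0.058]
ee_rot: [-3.14, -0.083, 0.0]
force: [-0.6, 0.2, -1.2]
position: [0.4914, -0.0013, 0.0563]
ee_rot: [-3.14, -0.083, -0.0]
force: [-1.3, -0.4, 2.7]
position: [0.4914, -0.0013, 0.0544]
ee_rot: [3.14, 0.083, 0.0]
force: [0.3, 0.1, 1.5]
position: [0.4914, -0.0013, 0.0526]
ee_rot: [3.14, 0.083, 0.0]
force: [-0.9, 1.1, 2.0]
position: [0.4914, -0.0013, 0.0518]
ee_rot: [-3.139, -0.082, -0.001]
force: [-5.9, 0.2, 20.9]
```

```bash
python3 -m creep '[[0,0,0.001,0,0,0],[0,0,0,0,0,0],[0,0,-0.005,0,0,0],[0,0,0,0,0,0],[0,0,0,0,0,0]]' | sed -n 2,4p
python3 -m creep '[[0,0,0,0,0,0],[0,0,0,0,0,0],[0,0,0,0,0,0],[0,0,0,0,0,0],[0,0,0,0,0,0],[0,0,0,0,0,0]]' -0.2 20 | sed -n 2,5p
python3 -m creep '[[0,0,-0.02,0,0,0],[0,0,-0.04,0,0,0],[0,0,-0.06,0,0,0],[0,0,-0.06,0,0,0],[0,0,-0.06,0,0,0],[0,-0.06,-0.04,0,0,0],[0,-0.075,0,0,0,0],[0,-0.075,0,0,0,0],[0,-0.075,0,0,0,0],[0,-0.075,0,0,0,0],[0,-0.075,0,0,0,0],[0,-0.075,0,0,0,0],[0,-0.075,0,0,0,0],[0,-0.075,0,0,0,0],[0,-0.075,0,0,0,0],[0,-0.075,0,0,0,0],[0,-0.075,0,0,0,0],[0,0,0,0,0,0],[0,0,0,0,0,0]]'
python3 look.py l4 | grep tub
python3 - <<'E'
from h import *
import pickle
T,Q=pickle.load(open("last.pkl","rb"))
U=dict(big=(.4917,-.0013),small=(.4423,-.1595),oblong=(.3656,-.3143),mini=(.5109,-.4286))
r=[]
for n,p in U.items():
    u=pix(Q,[*p,.045])[0].astype(int)
    r.append(cv2.resize(Q["frame"][u[1]-18:u[1]+18,u[0]-25:u[0]+25],(400,288),interpolation=cv2.INTER_CUBIC))
cv2.imwrite("pics/z4.png",np.vstack([np.hstack(r[:2]),np.hstack(r[2:])])[...,::-1])
E
```

```text
position: [0.4914, -0.0012, 0.0524]
ee_rot: [3.14, 0.083, 0.0]
force: [0.4, 0.5, -1.6]
position: [0.4914, -0.0013, 0.0526]
ee_rot: [3.14, 0.083, 0.0]
force: [-0.4, 0.5, 0.6]
width: 0.537
clock: 46.72
position: [0.472, 0.3541, 0.1647]
ee_rot: [3.14, 0.089, 0.0]
force: [0.2, -1.4, 0.2]
width: 0.601
gripper_force: 0.0
oblong tub top {'c': (368.1, -312.4), 'cm': (367.8, -312.4), 'size': (112.3, 73.0), 'ang': -61.8, 'area': 8065}
oblong tub scene {'c': (391.9, -314.2), 'cm': (391.7, -314.8), 'size': (145.3, 122.2), 'ang': -61.3, 'area': 14796}
mini tub top {'c': (510.0, -423.5), 'cm': (510.7, -424.0), 'size': (78.0, 68.7), 'ang': -73.1, 'area': 5127}
mini tub scene {'c': (523.9, -428.0), 'cm': (528.1, -426.6), 'size': (145.2, 78.5), 'ang': 16.3, 'area': 9151}
small tub top {'c': (442.1, -159.2), 'cm': (444.3, -159.6), 'size': (79.1, 78.0), 'ang': -86.4, 'area': 5461}
small tub scene {'c': (472.3, -166.0), 'cm': (467.6, -165.6), 'size': (132.3, 76.6), 'ang': -11.8, 'area': 8544}
big tub top {'c': (493.0, -0.5), 'cm': (494.7, -2.8), 'size': (102.5, 102.3), 'ang': -55.4, 'area': 9349}
big tub scene {'c': (512.7, -6.2), 'cm': (513.5, -8.2), 'size': (172.1, 100.6), 'ang': -18.5, 'area': 13571}
```

View pics/l4.png

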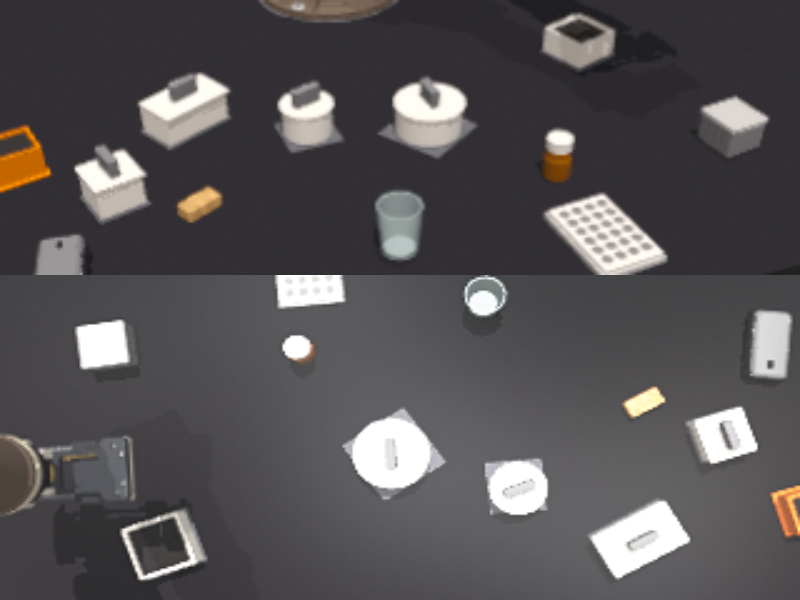

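View pics/z4.png

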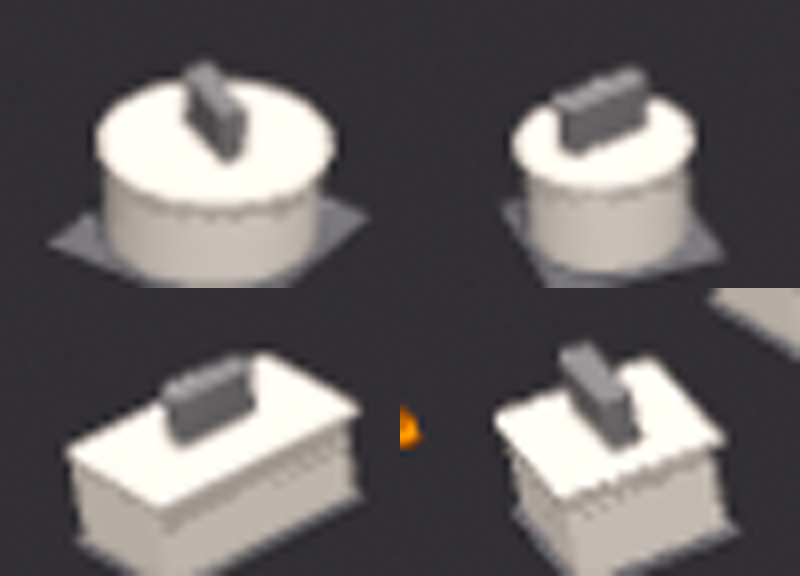

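All four lids sit level and flush with no gap. The square tub stays open because its lid is absent, and the bystanders are where they were. I'm handing in the job.

```bash
python3 -c "
from cell import arm
print(arm.sign_off())"
```

```text
the job is handed in; nothing more can be done
None
```

I put the four lids that were there (big, small, mini and oblong) on their tubs and pressed them home. The square lid was missing, so that tub stays open. I handed the job in at about 47 s on the robot's clock, and sign-off didn't report a verdict.

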